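# Build up a quadcopter's electronics stack

### The arm

A 6-joint arm with a two-finger parallel gripper is mounted at the origin on the work surface. World frame = base frame: x ahead of the robot, y to its left, z up, the work surface at z = 0. Lengths are in m, angles in degrees, forces in N, time in s.
With the tool pointing down it reaches from about 0.325 to 0.775 m from the base axis. Payload 5.5 kg.
Tool frame: the origin (TCP) lies at the centre of the arm's flange, where the gripper is bolted on; the fingertips stand 182 mm ahead of it and the grasp point (between the pads) lies 163 mm ahead of it; z points along the fingers, y is the line along which they close (so a half turn about z gives the same grasp; the last joint's range is limited). The gripper opens to 88 mm and grips with 3 to 60 N. Pads are 20 mm wide; open, the fingers measure 115 mm over their backs; the gripper's body (75 mm by 178 mm) begins 61 mm behind the grasp point.
Start: joints at [-3.249, 5.22, 70.514, -0, 104.267, -3.249], TCP at [0.6, -0, 0.405] pointing down, gripper open.
Joint ranges: [-164.24, 164.24], [-49.07, 125.15], [9.68, 141.18], [-86.29, 266.29], [3.28, 154.24], [-151.56, 151.56]. Speed limits (degrees/s): [147.25, 147.25, 172.46, 180, 180, 180].

### API

Orientations are given as [roll, pitch, yaw] about the fixed x, y, z axes, in that order (R = Rz(yaw) Ry(pitch) Rx(roll)).
In Python, from station import r gives the robot as it stands. The module is installed in compiled form; this text tells all that it offers. Calls block until the motion is done:
- r.reach(position, orientation): joint-space move of the TCP to a pose.
- r.servo_line(position, rotation=None, speed=0.15): straight line of the TCP; rotation=None keeps the orientation; speed is the mean speed in m/s.
- r.move_joints(angles): joint-space move.
- r.let_go() and r.grab(squeeze=None): open the fingers fully, or close them until they stop; squeeze is the grip in N (None keeps the last).
- r.wait(seconds).
- r.inverse_kinematics(position, orientation): joint angles nearest the present ones, or None.
- r.sense(): the state.
- r.snapshot(name): name is "scene" or "side" or "wrist"; returns a dict with "frame" (400x640x3 uint8, red, green, blue), "fx", "fy", "cx", "cy" (pixels), "R" (3x3) and "t" (3): a world point X has camera coordinates R X + t. Camera axes: x right, y down, z forward; pixel columns grow to the right and rows downward; lengths in m; the calibration is good to about 2 mm. A picture is of the moment at which its call begins. There is no depth.
A pose or a line that the arm cannot do raises r.IKError and nothing moves.
- r.hand_in(): hands the job in; it is judged then, once.
The state is a dict: "clock": time; "joints": joint angles; "joint_vel": joint speeds; "joint_torque": joint torques, N m; "tcp_pos": TCP position; "orientation": TCP orientation; "contact_force": force on the tool from outside, world axes, zero at the start; "torque": the same for the moment, N m; "opening": finger opening in m; "gripper_force": force on a finger pad.
Only numpy, scipy, OpenCV 4.12 (cv2) and the standard library are available. Lean on these libraries where they do the work, as an engineer would, in place of code of your own. Each camera call takes 0.05 s, during which the arm holds its last target. There are 200 camera calls.

### The job

Build up the quadcopter on its build stand from the bottom: first the silver finned speed controller, flat on the white pad in the middle of the bottom plate; on top of it, centred, the blue flight controller with its white arrow pointing to the nose camera; then the orange battery tray, centred on the four rubber-topped standoffs with its lips upward; and last the yellow and grey battery, standing centred in the tray and running lengthwise along it. Add the parts one at a time in that order, all square with the frame and right way up, setting each down instead of dropping it. Leave the screwdriver, the loose green propeller, the bit case and the socket board where they lie.

Things in the scene. Friction and masses are not known exactly. Their poses are not given: they have to be found in the camera images.
- frame: Fixed quadcopter on a grey stand. Origin: bench under its centre; z up, x to the nose (green camera to x 87, z 62 mm). Bottom plate 116 x 58 mm (x, y), top at z 30, white pad 54 x 50 in its middle. Four 6 mm standoffs at x +-44, y +-21 with black rubber caps 10 mm across, tops at z 72: the tray's seat. Tail plug at x -58, to z 42. Arms run to red motors 30 mm across at x, y +-85, to z 53.
- speed_controller: Speed controller: flat block 50 x 44 x 16 mm (x, y, z), black below with silver fins on top that run along x. Origin at the centre of its underside, z up. About 90 g. May sit either way round (x along or against the frame's x).
- flight_controller: Flight controller: blue block 38 x 38 x 18 mm with a white arrow on its top. Origin at the centre of its underside, z up, x is the way the arrow points; it must end pointing along the frame's x. About 60 g.
- arrow_tip (a point): Point of the arrow on the flight controller's top, 13 mm ahead (+x) of its centre and 18 mm above its underside.
- battery_tray: Orange battery tray with a grey inlay: floor 110 x 56 mm (x, y), 4 mm thick, with a lip 3 mm thick along each long side, 12 mm high over all (8 mm above the floor); the ends are open; inside width 50 mm. Origin at the centre of its underside, z up, x lengthwise. About 80 g. Either way round is right.
- battery: Battery: brick 92 x 36 x 38 mm (x, y, z), yellow with a grey band and one black end (+x). Origin at the centre of its underside, z up, x lengthwise. About 340 g. Either way round is right.
- screwdriver: Bystander: small screwdriver lying on the bench, square red handle 55 x 15 x 15 mm, black collar, steel shaft to 72 mm from its origin. Origin at the handle's end by the collar, on the bench; x towards the tip.
- propeller: Bystander: loose green two-bladed propeller lying flat, 124 mm long along x, 15 mm wide, 7 mm high. Origin on the bench under its hub.
- bit_case: Bystander: open black case of screwdriver bits, 75 x 120 x 22 mm. Origin at the centre of its underside.
- socket_board: Bystander: black board 50 x 110 mm with a row of steel sockets, 30 mm high over all. Origin at the centre of its underside.
Not all that is in view belongs to the job. What is meant by the battery_tray is not red or turquoise, and is the larger of those in its own colour.

How it is judged (in metres and radians):
On the way, in this order (a step that is already met when the one before it is completed fails the run):
1. the speed controller lies on the bottom plate, centred within 10 mm and square within 0.20 rad (horizontal distance between speed_controller and frame below 0.01 m and z of speed_controller in the frame of frame between 0.026 and 0.034 m and angle between the x axis of speed_controller and the x axis of frame, either way round below 0.2 rad and angle between speed_controller's own z axis and vertical below 0.08 rad and linear speed of speed_controller below 0.03 m/s and angular speed of speed_controller below 0.3 rad/s), for 0.2 s.
2. the flight controller lies on the speed controller, centred within 10 mm, arrow to the nose within 0.25 rad (horizontal distance between speed_controller and frame below 0.01 m and z of speed_controller in the frame of frame between 0.026 and 0.034 m and angle between the x axis of speed_controller and the x axis of frame, either way round below 0.2 rad and angle between each of speed_controller, flight_controller's own z axis and vertical below 0.08 rad and horizontal distance between flight_controller and speed_controller below 0.01 m and z of flight_controller in the frame of speed_controller between 0.012 and 0.02 m and angle between the x axis of flight_controller and the x axis of frame, either way round below 0.25 rad and x of arrow_tip in the frame of frame above -0.003 m and linear speed of flight_controller below 0.03 m/s and angular speed of flight_controller below 0.3 rad/s), for 0.2 s.
3. the battery tray lies on the four standoffs, centred within 10 mm and square within 0.17 rad (horizontal distance between each of speed_controller, battery_tray and frame below 0.01 m and z of speed_controller in the frame of frame between 0.026 and 0.034 m and angle between the x axis of speed_controller and the x axis of frame, either way round below 0.2 rad and angle between each of speed_controller, flight_controller, battery_tray's own z axis and vertical below 0.08 rad and horizontal distance between flight_controller and speed_controller below 0.01 m and z of flight_controller in the frame of speed_controller between 0.012 and 0.02 m and angle between the x axis of flight_controller and the x axis of frame, either way round below 0.25 rad and x of arrow_tip in the frame of frame above -0.003 m and z of battery_tray in the frame of frame between 0.068 and 0.076 m and angle between the x axis of battery_tray and the x axis of frame, either way round below 0.17 rad and linear speed of battery_tray below 0.03 m/s and angular speed of battery_tray below 0.3 rad/s), for 0.2 s.
At the end, for the whole second after the job is handed in: Speed controller on the plate (10 mm, 0.20 rad), flight controller on it (10 mm, 0.25 rad, arrow to nose), tray on the standoffs (10 mm, 0.17 rad), battery in the tray (12 mm, 0.20 rad); heights within 4 mm, tilt under 0.08 rad, all released and at rest (all of step 3 and horizontal distance between battery and battery_tray below 0.012 m and z of battery in the frame of battery_tray between 0 and 0.008 m and angle between the x axis of battery and the x axis of frame, either way round below 0.2 rad and angle between battery's own z axis and vertical below 0.08 rad and linear speed of each of speed_controller, flight_controller, battery below 0.03 m/s and angular speed of each of speed_controller, flight_controller, battery below 0.3 rad/s); the robot touches nothing.
It fails at once if the screwdriver, propeller, bit case or socket board is moved by more than 25 mm (distance of any of screwdriver, propeller, bit_case, socket_board from where it was at the start of the episode above 0.025 m).
It fails at once if a part is dropped (falls free at more than 0.6 m/s, some 20 mm of fall) ((linear speed of speed_controller above 0.6 m/s and contact force between the fingers and speed_controller below 0.05 N) or (linear speed of flight_controller above 0.6 m/s and contact force between the fingers and flight_controller below 0.05 N) or (linear speed of battery_tray above 0.6 m/s and contact force between the fingers and battery_tray below 0.05 N) or (linear speed of battery above 0.6 m/s and contact force between the fingers and battery below 0.05 N)).
It also fails if it takes over 120 s, if anything falls off the work surface, if the arm or the gripper's body presses on something with over 40 N, if the wrist force passes 120 N, or if a joint passes its speed limit or range.

## Working session

There is one attempt and no reset: what is moved stays moved. The work goes in short steps, each a Python script; the robot and the scene stay as the last script left them, time stands still between calls to the robot, and variables do not carry over. Pictures are saved under pics/ and viewed, at most 14 in all, crops included, and the job is handed in when it is done.

```bash
mkdir -p pics; ls; python3 - <<'E'
from station import r
import cv2, numpy as np
for n in ("scene","side","wrist"):
    s=r.snapshot(n); cv2.imwrite(f"pics/{n}0.png",s["frame"][:,:,::-1]); R=np.array(s["R"]);print(n,s["fx"],s["cx"],s["cy"],(-R.T@s["t"]).round(3),R[2].round(2))
print(r.sense())
E
```

```text
pics
scene 430.20230426553707 321.5948274700219 203.94813614246115 [ 1.308 -0.459  0.716] [-0.66  0.45 -0.6 ]
side 410.89723980696414 323.8922928544496 198.51132493444823 [0.363 0.706 0.78 ] [ 0.2  -0.65 -0.73]
wrist 295.34169162474547 317.9584597757913 203.22683735493794 [0.601 0.069 0.383] [-0.   -0.25 -0.97]
{'clock': 0.15, 'joints': array([-3.24842478e+00,  5.25427327e+00,  7.05636434e+01,  1.05679561e-03,
        1.04265836e+02, -3.24957196e+00]), 'joint_vel': array([ 0.0483085 , -0.17142931, -0.26155239,  0.09522694,  0.01747128,
       -0.03181215]), 'joint_torque': array([ 1.35033202e-03, -4.47044814e+01, -4.06907630e+01,  6.99103042e-02,
        2.74600578e-02, -1.16549641e-04]), 'tcp_pos': array([6.00059695e-01, 4.06061366e-07, 4.03778727e-01]), 'orientation': array([-1.79916440e+02, -5.77046496e-03,  9.00014026e+01]), 'contact_force': array([-0.16355473, -0.88186622, -0.69369332]), 'torque': array([-0.02233457, -0.01631314, -0.0535712 ]), 'gripper_force': 0.0, 'opening': 0.08764185728878629}
```

View pics/scene0.png

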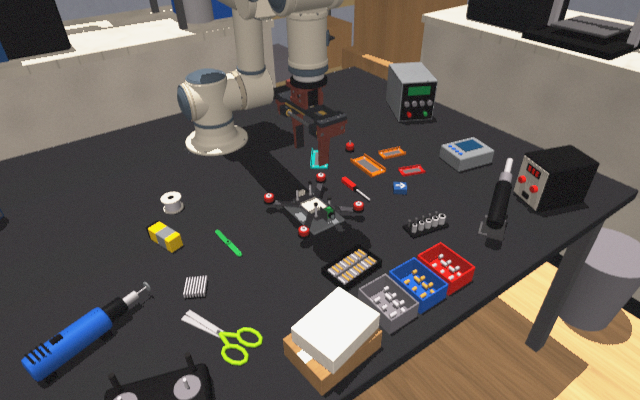

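View pics/side0.png

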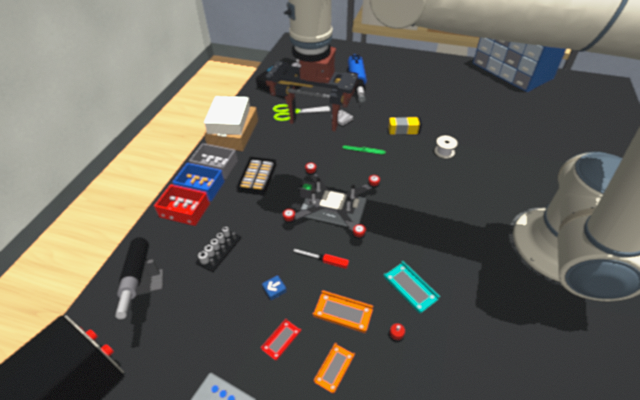

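View pics/wrist0.png

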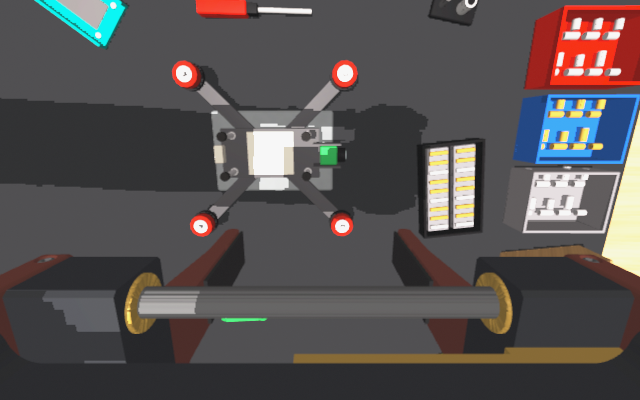

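The views show the frame with its nose along world +x, and the white pad at about (332,200) in the side view. In the same view the larger orange tray is at (343,310), the blue flight controller at (274,287) and the battery at (405,126). The speed controller is at (196,287) in the scene view. Next I get coarse positions from colour masks.

```bash
cat > h.py <<'E'
from station import r
import cv2, numpy as np
def snap(n,name=None):
    s=r.snapshot(n); s["R"]=np.array(s["R"]); s["t"]=np.array(s["t"]).ravel()
    if name: cv2.imwrite(f"pics/{name}.png",s["frame"][:,:,::-1])
    s["hsv"]=cv2.cvtColor(s["frame"],cv2.COLOR_RGB2HSV); return s
def ground(s,px,z):
    """pixels (n,2) -> world points on the plane at height z"""
    px=np.atleast_2d(np.asarray(px,float))
    d=np.c_[(px[:,0]-s["cx"])/s["fx"],(px[:,1]-s["cy"])/s["fy"],np.ones(len(px))]@s["R"]
    c=-s["R"].T@s["t"]; return c+d*((z-c[2])/d[:,2])[:,None]
def proj(s,X):
    p=np.atleast_2d(X)@s["R"].T+s["t"]; return np.c_[s["fx"]*p[:,0]/p[:,2]+s["cx"],s["fy"]*p[:,1]/p[:,2]+s["cy"]]
HUE={"orange":((8,150,90),(18,255,255)),"blue":((100,140,60),(125,255,255)),"yellow":((22,150,90),(32,255,255)),
     "green":((45,120,60),(80,255,255)),"red":((170,150,80),(180,255,255)),"white":((0,0,190),(180,40,255))}
def mask(s,c):
    m=cv2.inRange(s["hsv"],*HUE[c])
    if c=="red": m|=cv2.inRange(s["hsv"],(0,150,80),(4,255,255))
    return m
def blobs(m,amin=30,close=0):
    """contours of a mask, largest first"""
    if close: m=cv2.morphologyEx(m,cv2.MORPH_CLOSE,np.ones((close,close),np.uint8))
    cs=cv2.findContours(m,cv2.RETR_EXTERNAL,cv2.CHAIN_APPROX_NONE)[0]
    return sorted([c for c in cs if cv2.contourArea(c)>=amin],key=cv2.contourArea,reverse=True)
def rect(s,c,z):
    """minimum-area rectangle in world mm on plane z: centre, size, angle(deg) of the long side"""
    P=ground(s,c.reshape(-1,2),z)[:,:2]*1000
    (x,y),(w,h),a=cv2.minAreaRect(P.astype(np.float32))
    if w<h: w,h,a=h,w,a+90
    return np.round([x,y,w,h,(a+90)%180-90],1)
E
python3 - <<'E'
from h import *
for n in ("scene","side","wrist"):
    s=snap(n)
    for c,z in (("orange",.01),("blue",.018),("yellow",.03),("red",.05),("green",.05),("white",.016)):
        for b in blobs(mask(s,c),20)[:7]:
            q=b.reshape(-1,2).mean(0); R=rect(s,b,z)
            if 200<R[0]<900 and abs(R[1])<500: print(n,c,q.round(),R)
E
```

```text
scene orange [367. 165.] [449.  305.7 125.5  69.6  -2.8]
scene orange [392. 152.] [436.5 416.8  86.6  57.3  76.8]
scene blue [420. 284.] [ 8.962e+02  6.930e+01  1.276e+02  1.047e+02 -5.000e-01]
scene blue [400. 187.] [607.6 290.4  54.8  38.6 -36.3]
scene yellow [173. 242.] [ 467.6 -316.4   70.5   37.   -10.7]
scene yellow [155. 231.] [ 401.  -340.9   79.1   42.8  -37.9]
scene red [411. 170.] [593.  343.3  71.9  49.   69.2]
scene red [348. 183.] [539.4 157.9  68.1  25.6  -2. ]
scene red [303. 231.] [635.8 -53.8  40.8  24.  -33.6]
scene red [358. 206.] [636.4 113.9  38.3  25.6 -39.5]
scene red [269. 198.] [470.1 -54.4  40.   23.9 -28.9]
scene green [228. 242.] [ 568.2 -218.2  117.2   12.7    4.7]
scene green [329. 210.] [606.3  43.2  25.3  17.4  -4.2]
scene white [335. 322.] [ 871.7 -131.5  146.3  112.2  -77.4]
scene white [202. 324.] [ 721.7 -349.2   93.8   24.9   26.7]
scene white [170. 197.] [ 262.8 -254.8   58.    51.8  -51.4]
scene white [314. 204.] [528.4  47.8  52.1  48.5  87.2]
side orange [343. 311.] [445.4 310.  114.1  63.8  -2.8]
side orange [334. 368.] [431.8 425.2  83.9  4
[... 905 characters left out ...]
-01]
wrist red [186.  74.] [4.622e+02 1.210e+02 2.950e+01 2.530e+01 1.000e-01]
wrist red [344.  73.] [628.  121.7  26.3  25.2 -89.2]
wrist red [202. 224.] [462.7 -45.   30.   26.4  40.9]
wrist red [341. 224.] [629.  -44.2  27.7  25.1 -89.3]
wrist green [328. 155.] [612.6  37.2  20.   19.  -89.9]
wrist green [243. 319.] [ 5.036e+02 -1.754e+02  5.740e+01  4.500e+00  1.000e-01]
wrist white [270. 152.] [5.423e+02 3.650e+01 5.660e+01 5.240e+01 1.000e-01]
wrist white [462. 184.] [785.3  -6.4 106.7  26.  -83.3]
wrist white [436. 198.] [753.4 -20.6  85.7  25.4 -83.6]
wrist white [91. 12.] [350.7 192.1  27.8  26.3  51.2]
wrist white [273. 183.] [ 5.445e+02 -1.200e+00  3.710e+01  1.540e+01  1.000e-01]
```

```bash
python3 - <<'E'
from h import *
s=snap("scene"); print("SC",ground(s,[[196,287]],.016).round(3))
r.reach([.53,-.26,.38],[180,0,-90]); w=snap("wrist","west")
r.reach([.53,.24,.38],[180,0,90]); e=snap("wrist","east")
r.reach([.545,-.02,.38],[180,0,90]); f=snap("wrist")
for b in blobs(mask(f,"red"),100): print("red",rect(f,b,.053))
for b in blobs(mask(f,"white"),200): print("white",rect(f,b,.03))
for b in blobs(mask(e,"orange"),100): print("orange",rect(e,b,.012))
for b in blobs(mask(e,"blue")|mask(e,"white"),100): print("blue",b.reshape(-1,2).mean(0),rect(e,b,.018))
for b in blobs(mask(w,"yellow"),50): print("yellow",b.reshape(-1,2).mean(0),rect(w,b,.038))
cv2.imwrite("pics/we.png",np.vstack([w["frame"][:260],e["frame"][:260]])[:,:,::-1]); print(r.sense()["clock"])
import pickle; pickle.dump((w,e,f),open("wef.pkl","wb"))
E
```

```text
SC [[ 0.623 -0.324  0.016]]
red [829.7 132.4  57.1  48.2 -89.9]
red [461.6 119.7  28.2  25.7 -24.8]
red [625.4 120.5  28.1  25.8  31.4]
red [462.4 -44.2  28.6  25.1  44. ]
red [ 6.26e+02 -4.33e+01  2.74e+01  2.60e+01  1.00e-01]
white [522.8  20.9  97.6  82.2   1.2]
white [892.7 -21.6  77.2  61.4 -89.7]
white [774.9  -3.9 102.7  26.1 -83.2]
white [743.6  -7.5 102.5  25.4 -83.6]
white [549.3  76.5  74.7  20.    3.9]
white [484.5  86.   51.2  27.2 -44. ]
white [ 3.510e+02 -1.726e+02  6.730e+01  1.010e+01  1.000e-01]
white [599.4  75.4  29.7  14.7  20.5]
white [453.8 126.6  16.8  16.2  86. ]
white [633.3 127.1  16.8  16.2 -86.1]
blue [244.79781421 125.12021858] [449.9 308.7  75.7  28.2  -2.7]
blue [327.65972222 337.5       ] [545.1  29.9  57.6  49.4  -0. ]
blue [378.76767677 133.43434343] [599.8 299.6  37.9  37.3 -40.5]
blue [332.7578125  39.0078125] [546.8 395.3  50.4  18.1  70. ]
blue [225.14634146  21.43902439] [435.7 412.4  43.6  19.7  76.6]
blue [140.17924528 197.33962264] [320.7 223.2  50.9  27.8 -37.1]
blue [279.30693069 337.63366337] [480.   29.7  62.4  17.  -88.9]
blue [174.16129032 308.35483871] [341.   76.7  53.   13.5  -0. ]
blue [538.83673469 154.81632653] [784.8 275.9  20.   18.2   0. ]
blue [532.06818182 172.93181818] [780.9 255.7  18.7  17.6   0. ]
blue [525.475 190.425] [776.8 234.4  16.4  15.2 -80.2]
blue [519.02941176 207.47058824] [772.8 213.5  15.1  13.7   0. ]
yellow [ 90.90429043 140.40594059] [ 781.1 -308.4   72.8   72.   -20.2]
yellow [440.81679389 122.23664122] [ 403.  -331.4   37.6   36.4  -71.7]
yellow [385.         140.75257732] [ 460.1 -313.    37.4   21.4  -72.1]
5.75
```

View pics/we.png

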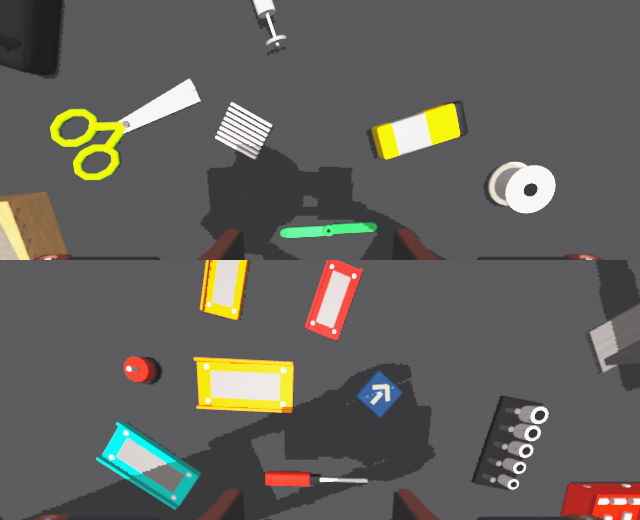

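```bash
python3 - <<'E'
from h import *
import pickle; w,e,f=pickle.load(open("wef.pkl","rb"))
m=np.zeros((400,640),np.uint8); g=w["frame"].max(2)
m[90:170,205:285]=(g[90:170,205:285]>150)*255
b=blobs(m,10,9)[0]; print("SC top",rect(w,b,.016))
m[:]=0; m[90:170,350:475]=(g[90:170,350:475]>150)*255
b=blobs(m,10,5)[0]; print("bat",rect(w,b,.038))
hs=w["hsv"]
R=rect(w,b,.038); u=np.array([np.cos(np.radians(R[4])),np.sin(np.radians(R[4]))]); 
P=np.array([np.r_[R[:2]+u*k,38]/1000 for k in range(-60,61,4)])
for k,q in zip(range(-60,61,4),proj(w,P).round().astype(int)): print(k,w["frame"][q[1],q[0]],end=' ')
print()
m=cv2.inRange(e["hsv"],(8,150,90),(32,255,255)); m[:80]=0
b=blobs(m,100,0)[0]; print("tray@12",rect(e,b,.012))
m=cv2.inRange(e["hsv"],(0,0,150),(180,80,255)); print("inlay@4",[rect(e,b,.004) for b in blobs(m[:, :],1000,0) if 200<b.reshape(-1,2).mean(0)[0]<290])
m=cv2.inRange(e["hsv"],(100,80,50),(125,255,255)); q=[b for b in blobs(m,100) if 350<b[:,0,0].mean()<400][0]; print("FC@18",rect(e,q,.018))
E
python3 -c "
import cv2;a=cv2.imread('pics/west.png')[90:170,200:480];b=cv2.imread('pics/east.png')[90:170,180:460]
import numpy as np;cv2.imwrite('pics/crop.png',cv2.resize(np.vstack([a,b]),None,fx=2.8,fy=2.8,interpolation=cv2.INTER_NEAREST))"
```

```text
SC top [ 616.  -323.3   51.5   45.6  -29.1]
bat [ 427.3 -323.4   87.9   37.2   17.9]
-60 [90 89 92] -56 [91 90 92] -52 [81 79 82] -48 [72 70 71] -44 [205 190  80] -40 [247 247  10] -36 [247 247  10] -32 [247 247  10] -28 [247 247  10] -24 [247 247  10] -20 [247 247  10] -16 [247 247  10] -12 [247 247 223] -8 [243 243 243] -4 [244 244 244] 0 [244 244 244] 4 [244 244 244] 8 [244 244 244] 12 [244 244 243] 16 [244 244 244] 20 [244 244 244] 24 [247 247  10] 28 [247 247  10] 32 [247 247  10] 36 [247 247  10] 40 [230 193  10] 44 [149 122  24] 48 [56 56 58] 52 [91 90 92] 56 [91 90 92] 60 [91 90 92] 
tray@12 [446.9 308.9 111.7  57.   -2.6]
inlay@4 [array([446.3, 308.7,  79.9,  30. ,  -2.7])]
FC@18 [599.6 299.7  40.   38.7 -40.5]
```

View pics/crop.png

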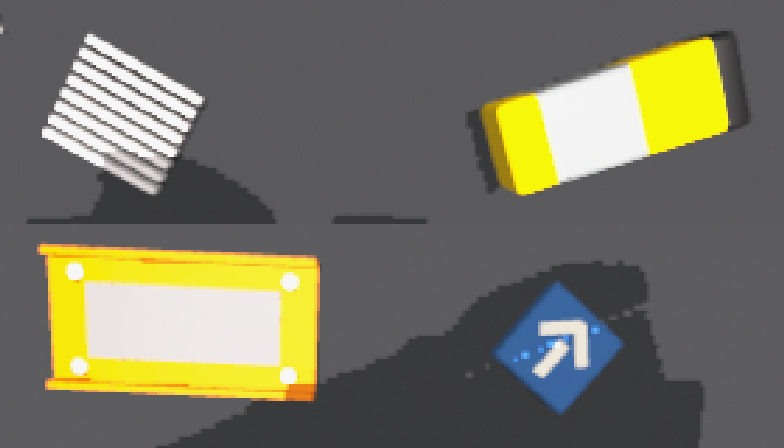

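The crop shows the following:
- The fins run along the speed controller's long side, at -29°.
- The battery has its black cap on the -x end, which puts its centre near (421,-325) at 18°.
- The tray lies lips up at -2.6°.
- The arrow points to +x+y, at 49.5°.

I start with the speed controller.

```bash
cat >> h.py <<'E'
FR=np.array([.544,.038]); FY=0.28; UP=.36
def down(yaw): return [180,0,yaw]
def pick(xy,yaw,tip,force):
    r.let_go(); r.reach([*xy,UP-.06],down(yaw)); r.servo_line([*xy,tip+.182],speed=.12)
    r.grab(force); s=r.sense(); print("grip",s["opening"].round(4),s["gripper_force"],"z",s["tcp_pos"][2].round(4),s["clock"])
    r.servo_line([*xy,UP],speed=.15)
    s=r.sense(); print("lifted",s["opening"].round(4),s["contact_force"].round(2),s["clock"])
def place(tip,under,xy=FR,yaw=FY):
    """lower the held part (gripped tip above its underside) until its underside stands at 'under', release, rise"""
    r.reach([*xy,UP],down(yaw)); z=tip+.182+under
    r.servo_line([*xy,z+.012],speed=.12); r.servo_line([*xy,z+.0005],speed=.03)
    s=r.sense(); print("down",s["tcp_pos"].round(4),"want z",round(z,4),s["contact_force"].round(2))
    r.let_go(); r.wait(.3); r.servo_line([*xy,UP],speed=.15); print(r.sense()["clock"])
E
python3 - <<'E'
from h import *
pick([.616,-.3233],-29.1,.002,20); snap("scene","sc_held")
E
```

```text
Traceback (most recent call last):
  File "h.py", line 35, in pick
    r.grab(force); s=r.sense(); print("grip",s["opening"].round(4),s["gripper_force"],"z",s["tcp_pos"][2].round(4),s["clock"])
                                             ^^^^^^^^^^^^^^^^^^
AttributeError: 'float' object has no attribute 'round'
```

```bash
sed -i 's/s\["opening"\].round(4)/round(s["opening"],4)/' h.py; python3 - <<'E'
from h import *
s=r.sense(); print(s["opening"],s["gripper_force"],s["tcp_pos"],s["contact_force"],s["clock"])
r.servo_line([.616,-.3233,UP],speed=.15); s=r.sense(); print(s["opening"],s["contact_force"],s["clock"])
snap("scene","sc_held")
place(.002,.030)
r.reach([.545,-.02,.33],down(90)); snap("wrist","sc_placed")
cv2.imwrite("pics/c1.png",np.vstack([cv2.imread("pics/sc_held.png")[100:340,100:420],cv2.imread("pics/sc_placed.png")[20:260,160:480]]))
E
```

```text
0.04333836434526086 19.999713599681854 [ 0.6159845  -0.32331263  0.18399073] [0.5523937  0.33205397 0.04811942] 9.2917
0.04401684170680466 [-0.09868103  0.20171267 -1.57947709] 10.6167
down [0.5439 0.038  0.2142] want z 0.214 [ 0.22 -0.28 -1.64]
16.0917
```

View pics/c1.png

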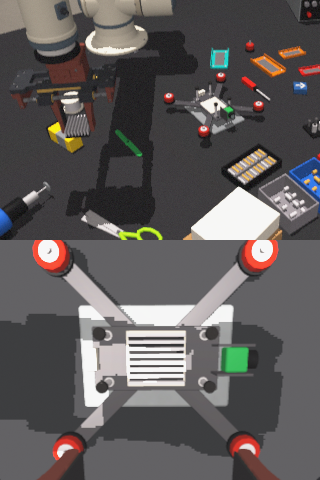

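The lower crop shows the speed controller square between the standoffs, centred near (155,358). I measure it against the motors and standoff caps.

```bash
cat > m.py <<'E'
from h import *
s=snap("wrist"); g=s["frame"]
m=np.zeros((400,640),np.uint8); q=proj(s,[[.544,.038,.046]])[0].astype(int); a=45
m[q[1]-a:q[1]+a,q[0]-a:q[0]+a]=(g[q[1]-a:q[1]+a,q[0]-a:q[0]+a].min(2)>215)*255
for b in blobs(m,200,7)[:3]: print("SC",rect(s,b,.046))
M=[rect(s,b,.053) for b in blobs(mask(s,"red"),100)]; M=np.array([k for k in M if abs(k[0]-544)<100 and abs(k[1]-38)<100]); print(M[:,:4],M[:,:2].mean(0))
# black caps: dark blobs near the expected places at z 72
d=(g.max(2)<60).astype(np.uint8)*255
for sx in (-44,44):
  for sy in (-21,21):
    p=proj(s,[[.544+sx/1e3,.038+sy/1e3,.072]])[0].round().astype(int); k=12
    w=np.zeros_like(d); w[p[1]-k:p[1]+k,p[0]-k:p[0]+k]=d[p[1]-k:p[1]+k,p[0]-k:p[0]+k]
    print("cap",sx,sy,[rect(s,b,.072)[:4] for b in blobs(w,25)[:2]])
E
python3 m.py
```

```text
SC [544.   45.4  61.   52.   89.4]
[[624.7 119.8  28.5  25.6]
 [462.2 119.3  27.2  26.7]
 [625.6 -39.5  27.4  20.8]
 [461.6 -39.7  29.4  19. ]] [543.525  39.975]
cap -44 -21 []
cap -44 21 [array([501. ,  58. ,   8.1,   8. ])]
cap 44 -21 [array([586.6,  17.7,   8.1,   7.2])]
cap 44 21 []
```

The caps' midpoint is (543.8,37.9), so the frame estimate holds. Next is the flight controller.

```bash
python3 - <<'E'
from h import *
pick([.5996,.2997],49.5,.003,15)
place(.003,.046)
r.reach([.545,-.02,.33],down(90)); snap("wrist","fc"); snap("scene","fcs")
cv2.imwrite("pics/c2.png",np.vstack([cv2.imread("pics/fcs.png")[120:280,220:420],cv2.imread("pics/fc.png")[80:240,220:420]]))
E
```

```text
grip 0.0382 14.999718815088272 z 0.1849 21.0583
lifted 0.0378 [-0.02 -0.36 -1.93] 22.375
down [0.5439 0.038  0.2312] want z 0.231 [-0.38 -0.17 -1.29]
27.2833
```

View pics/c2.png

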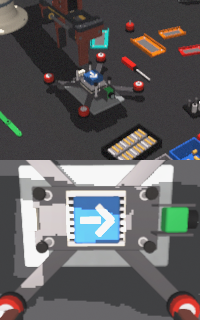

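The flight controller sits on the speed controller and its arrow points at the green nose. Next is the tray; I grip it and check it in the hand.

```bash
python3 - <<'E'
from h import *
pick([.4466,.3088],-2.65,.0015,25)
r.reach([*FR,UP],down(FY)); snap("scene","th"); snap("side","th2")
cv2.imwrite("pics/c3.png",np.hstack([cv2.resize(cv2.imread(f"pics/{n}.png")[y:y+200,x:x+200],None,fx=2,fy=2) for n,x,y in (("th",210,70),("th2",230,80))]))
E
```

```text
grip 0.056 24.99973475933075 z 0.1836 32.75
lifted 0.0555 [-0.66 -0.24 -1.45] 34.075
```

View pics/c3.png

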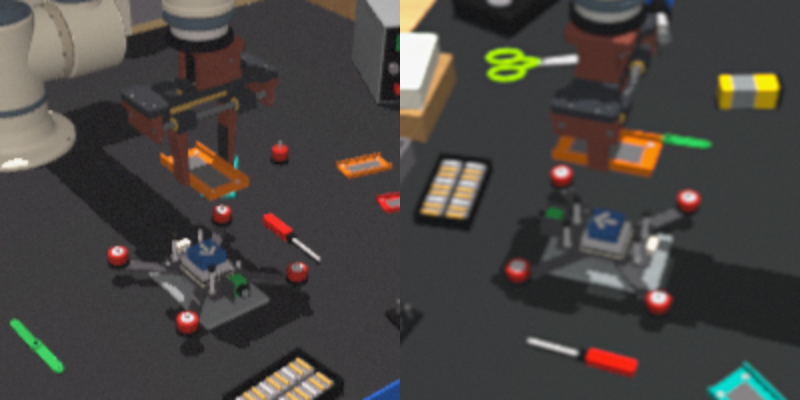

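The tray hangs level over the frame, held at its middle. I set it down and check.

```bash
python3 - <<'E'
from h import *
place(.0015,.072)
r.reach([.545,-.02,.36],down(90)); s=snap("wrist","tp")
m=cv2.inRange(s["hsv"],(5,150,90),(32,255,255))
for b in blobs(m,300)[:2]: print("tray@84",rect(s,b,.084))
m=cv2.inRange(s["hsv"],(0,0,130),(180,60,255)); q=proj(s,[[.544,.038,.076]])[0].astype(int); k=np.zeros_like(m); k[q[1]-40:q[1]+40,q[0]-55:q[0]+55]=m[q[1]-40:q[1]+40,q[0]-55:q[0]+55]
for b in blobs(k,500)[:2]: print("inlay",rect(s,b,.076))
snap("side","tps")
cv2.imwrite("pics/c4.png",np.hstack([cv2.resize(cv2.imread(f"pics/{n}.png")[y:y+200,x:x+200],None,fx=2,fy=2) for n,x,y in (("tp",220,60),("tps",230,110))]))
E
```

```text
down [0.5439 0.038  0.2558] want z 0.2555 [ 0.64 -0.32 -0.51]
38.8083
tray@84 [5.435e+02 3.780e+01 1.089e+02 5.540e+01 1.000e-01]
tray@84 [ 6.891e+02 -1.791e+02  3.359e+02  1.600e+01  1.000e-01]
inlay [543.2  37.7  79.5  29.    0. ]
inlay [542.9  69.2  92.2   4.8   0. ]
```

View pics/c4.png

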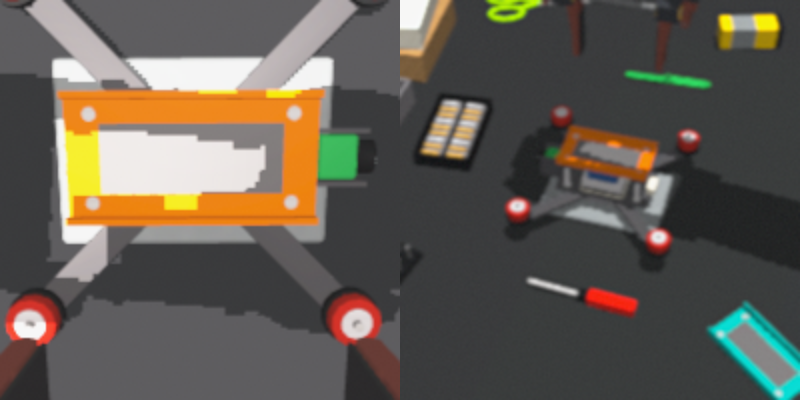

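The tray is seated at (543.4,37.8), square and level. Last is the battery; I grip it and check it in the hand before placing.

```bash
python3 - <<'E'
from h import *
pick([.4211,-.3254],17.9,.012,40)
r.reach([*FR,UP],down(FY)); snap("scene","bh"); s=snap("side","bh2")
print("finger axis in side view", proj(s,[[.544,.038,.17],[.498,.056,.166],[.59,.056,.166],[.498,.056,.204],[.59,.056,.204]]).round())
cv2.imwrite("pics/c5.png",np.hstack([cv2.resize(cv2.imread(f"pics/{n}.png")[y:y+200,x:x+200],None,fx=2,fy=2) for n,x,y in (("bh",210,70),("bh2",230,80))]))
E
```

```text
grip 0.0358 40.00006914138794 z 0.194 43.7583
lifted 0.0357 [-0.25 -0.23 -5.1 ] 45.0167
finger axis in side view [[333. 157.]
 [351. 168.]
 [311. 160.]
 [352. 154.]
 [310. 147.]]
```

View pics/c5.png

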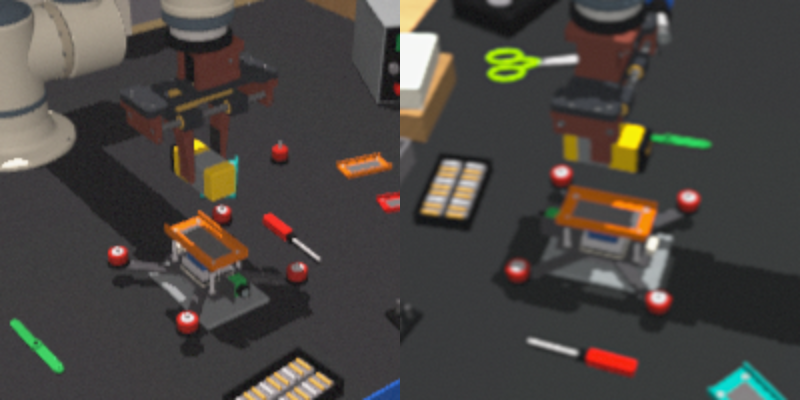

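The battery hangs level, with its ends within about 2 mm of the predicted pixels. I place it and check.

```bash
python3 - <<'E'
from h import *
place(.012,.076,[.5436,.0379])
r.reach([.545,-.02,.40],down(90)); snap("wrist","bp"); snap("side","bps"); s=r.sense(); print(s["clock"],s["opening"])
cv2.imwrite("pics/c6.png",np.hstack([cv2.resize(cv2.imread(f"pics/{n}.png")[y:y+200,x:x+200],None,fx=2,fy=2) for n,x,y in (("bp",220,60),("bps",230,110))]))
E
```

```text
down [0.5436 0.0379 0.2703] want z 0.27 [ 0.1  -0.19 -3.52]
50.1083
51.6917 0.08771412738433414
```

View pics/c6.png

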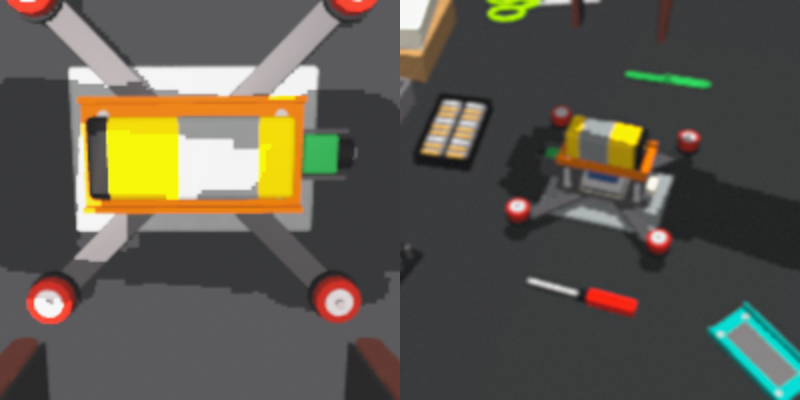

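The battery spans columns 88–295 and the tray 82–302 in the left crop, so the battery is centred and square, and the gripper is clear. I hand in.

```bash
python3 -c "
from station import r
print(r.hand_in())"
```

```text
the job is handed in; nothing more can be done
None
```

The quadcopter is built in the required order and handed in after about 52 s of robot time; the last pictures showed the tray and battery centred and square, with nothing dropped, though `hand_in()` returned no verdict.

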